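Tighten the mixing-valve cover plate in cross order

ROBOT

A 6-joint arm with a two-finger parallel gripper is mounted at the origin on the work surface. World frame = base frame: x ahead of the robot, y to its left, z up, the work surface at z = 0. Lengths are in mm, angles in rad, forces in N, time in s.
With the tool pointing down it reaches from about 275 to 750 mm from the base axis. Payload 10.2 kg.
Tool frame: the origin (TCP) lies where the fingers leave the gripper's body, on its centre line; the fingertips stand 73 mm ahead of it and the grasp point (between the pads) lies 54 mm ahead of it (ctrl.tip_extent is the z of the fingertips in the tool frame, in mm); z points along the fingers, y is the line along which they close (so a half turn about z gives the same grasp; the last joint's range is limited). The gripper opens to 85 mm and grips with 20 to 120 N. Pads are 22 mm wide; open, the fingers measure 114 mm over their backs; the gripper's body (76 mm by 85 mm) begins 54 mm behind the grasp point. The pads swing forward as they close: fully open they stand 13 mm farther back than shut.
Start: joints at [-1.35, 0.313, 1.498, -0, 1.331, -0.223], TCP at [225.41, -474.154, 303.894] pointing down, gripper open.
Joint ranges: [-2.94, 2.94], [-0.97, 2.17], [0.19, 2.56], [-1.23, 4.37], [0.02, 3.11], [-2.88, 2.88]. Speed limits (rad/s): [2.39, 2.39, 3.01, 3.14, 3.14, 3.14].

INTERFACE

Orientations are given as a unit quaternion [w, x, y, z].
In Python, from rig import readout, cams, order, ctrl gives the robot as it stands.
- The arm moves only by the shell command python3 -m handwheel 'ROWS' [OPENING] [FORCE]. ROWS is a JSON list of rows, 1 to 8 of them, each of 6 numbers: dx, dy, dz in mm, then a rotation vector rx, ry, rz in rad; each row is the pose to reach, as a shift and turn from the pose commanded when the command began, along the tool's axes at that moment; what a row does not reach only later rows make up. A row lasts 1/10 s, in which the tool goes at most 50 mm and 0.15 rad, less where a joint would pass 70% of its speed; a pose out of reach is approached as far as the arm can. OPENING is the opening from 0.0 (shut) to 1.0 (fully open), set as the command begins (- or left out keeps the last). The fingers move at their own pace and stop on an object; FORCE is the grip in N (left out, the last holds). Time passes only in rows, so rows that do not move let the fingers close. It prints the time, the measured TCP pose, the force, the opening and the grip force at its end.
- readout.sense(): the state, without advancing time (a new reading comes with each control period).
- cams.capture(name): name is "scene" or "side" or "wrist"; returns (picture, depth): 400x640x3 uint8, red, green, blue; 400x640 float32, mm along the optical axis (not along the pixel's ray), 0 where there is no reading.
- cams.calibration(name): a dict with "fx", "fy", "cx", "cy" (pixels), "position" and "attitude" of the camera in the world. Camera axes: x right, y down, z forward; pixel columns grow to the right and rows downward; lengths in mm; the calibration is good to about 2 mm. A picture is of the moment at which its call begins: read the wrist's pose just before it. calibration takes no time and is no camera call; for the wrist camera it gives the pose at the moment of the call.
- order.finish_job(): hands the job in; it is judged then, once.
Trained networks look in the newest picture that a camera, given by its name, has taken for a name from the list of things; names that differ only in an ending like _2 or _b are one class to them, and where a whole thing is asked for, a point or a joint stands for the part that bears it (a point fixed in the world has none). Each returns a list of dicts, best first, with "p" (0 to 1); they miss things now and then, are a little off and sometimes report something else, mostly with a low value. They report only what shows in the picture. A call takes as long as a camera call.
- cams.trace(target, camera): "pixels" (400x640 bool, what is visible of it) and "bbox" ([left, top, right, bottom] in pixels, round what is visible of it).
- cams.spot_point(target, camera): "uv" ([column, row] in pixels: a listed point, or the origin of a listed thing).
The state is a dict: "time_s": time; "joints": joint angles; "dq": joint speeds; "tau": joint torques, N m; "eef_pos": TCP position; "ee_rot": TCP orientation; "force": force on the tool from outside, world axes, zero at the start; "wrist_torque": the same for the moment, N m; "grip_width": opening from 0.0 (shut) to 1.0 (fully open); "grip_force": force on a finger pad.
Only numpy, scipy, OpenCV 4.12 (cv2) and the standard library are available. Lean on these libraries where they do the work, as an engineer would, in place of code of your own. Each camera call takes 0.05 s, during which the arm holds its last target. There are 200 camera calls.

TASK

Tighten the four crank nuts of the mixing valve's cover plate by their upright pegs, clockwise about half a turn each, in cross order: any nut first, then the one diagonally opposite, then the other two. Take each one up until you feel it come firm and then stop, without forcing it, so that the plate ends seated flat; leave all the bathing things round it where they are.

Things in the scene. Friction and masses are not known exactly. Their poses are not given: they have to be found in the camera images.
- valve_box: white plastic valve box, 190 x 190 x 34 mm, fixed to the tiled bench; origin at the centre of its underside, z up
- plate_mid (a point): centre of the top face of the square stainless cover plate of the mixing valve (170 x 170 x 5 mm) on a springy black gasket on the valve box. It stands 46.5 mm above the bench at the start and 45 mm when seated. A low round chrome knob (40 mm across, 16 mm tall, part of the plate, does not turn) sits at its middle
- nut_a: steel crank nut at (-55,+55) mm in the valve box's frame (near-robot side, robot's left); origin on its turning axis at its underside (50 to 52 mm above the bench at the start), z up, x along its arm. Round hub 25 mm across and 18 mm tall, flat arm (top 16 mm above the origin) and upright peg 32 mm out. Nut a is across from c, b from d. Clockwise from above tightens, sinking 2 mm per radian
- peg_a (a point): top centre of the upright black peg of nut a: 12 mm across, a sleeve that spins freely on its pin, its upper 39 mm free above the arm; 32 mm from the nut's axis and 56 mm above the nut's origin (about 107 mm above the bench). The nut runs easily (1 to 2 N) for 2.7 to 3.9 rad, then comes firm over 0.3 rad: 6 to 9 N more, square to the arm, is properly firm, 12 N more is too much
- nut_b: steel crank nut at (+55,+55) mm in the valve box's frame (far side, left); origin on its turning axis at its underside (50 to 52 mm above the bench at the start), z up, x along its arm. Round hub 25 mm across and 18 mm tall, flat arm (top 16 mm above the origin) and upright peg 32 mm out. Nut a is across from c, b from d. Clockwise from above tightens, sinking 2 mm per radian
- peg_b (a point): top centre of the upright black peg of nut b: 12 mm across, a sleeve that spins freely on its pin, its upper 39 mm free above the arm; 32 mm from the nut's axis and 56 mm above the nut's origin (about 107 mm above the bench). The nut runs easily (1 to 2 N) for 2.7 to 3.9 rad, then comes firm over 0.3 rad: 6 to 9 N more, square to the arm, is properly firm, 12 N more is too much
- nut_c: steel crank nut at (+55,-55) mm in the valve box's frame (far side, right); origin on its turning axis at its underside (50 to 52 mm above the bench at the start), z up, x along its arm. Round hub 25 mm across and 18 mm tall, flat arm (top 16 mm above the origin) and upright peg 32 mm out. Nut a is across from c, b from d. Clockwise from above tightens, sinking 2 mm per radian
- peg_c (a point): top centre of the upright black peg of nut c: 12 mm across, a sleeve that spins freely on its pin, its upper 39 mm free above the arm; 32 mm from the nut's axis and 56 mm above the nut's origin (about 107 mm above the bench). The nut runs easily (1 to 2 N) for 2.7 to 3.9 rad, then comes firm over 0.3 rad: 6 to 9 N more, square to the arm, is properly firm, 12 N more is too much
- nut_d: steel crank nut at (-55,-55) mm in the valve box's frame (near side, right); origin on its turning axis at its underside (50 to 52 mm above the bench at the start), z up, x along its arm. Round hub 25 mm across and 18 mm tall, flat arm (top 16 mm above the origin) and upright peg 32 mm out. Nut a is across from c, b from d. Clockwise from above tightens, sinking 2 mm per radian
- peg_d (a point): top centre of the upright black peg of nut d: 12 mm across, a sleeve that spins freely on its pin, its upper 39 mm free above the arm; 32 mm from the nut's axis and 56 mm above the nut's origin (about 107 mm above the bench). The nut runs easily (1 to 2 N) for 2.7 to 3.9 rad, then comes firm over 0.3 rad: 6 to 9 N more, square to the arm, is properly firm, 12 N more is too much
- hook: suction hook, clear 52 mm cup with a steel hook, 50 mm tall; bystander; origin at its underside
- pumice: grey pumice block 50 x 85 x 32 mm; bystander; origin at its underside
- pump_bottle: closed white pump bottle, 68 mm across, 194 mm tall; bystander; origin at its underside
- squeegee: acrylic squeegee lying flat, 260 mm blade; bystander; origin at its underside
- scrubber: long-handled white tub scrubber lying flat, 480 mm long; bystander; origin at its underside
- caddy: clear plastic caddy 140 x 240 x 100 mm; bystander; origin at its underside
- soap_dish: white soap dish, 100 mm across, 30 mm tall; bystander; origin at its underside
- plate: the same cover plate; origin at the centre of its underside, z square to the plate. The nuts stand about 4 mm clear of it at the start; each draws its own corner down onto the box, then bears firmly on it, and stays where it is left. Where a nut comes firm differs each time and cannot be seen, only felt

How it is judged (in metres and radians):
On the way, in this order (a step that is already met when the one before it is completed fails the run):
1. one nut is firm on the plate while the other three are still loose (((contact force between nut_a and plate above 10 N and contact force between each of nut_b, nut_c, nut_d and plate below 8 N) or (contact force between nut_b and plate above 10 N and contact force between each of nut_a, nut_c, nut_d and plate below 8 N) or (contact force between nut_c and plate above 10 N and contact force between each of nut_a, nut_b, nut_d and plate below 8 N) or (contact force between nut_d and plate above 10 N and contact force between each of nut_a, nut_b, nut_c and plate below 8 N))), for 0.2 s.
2. the nut diagonally opposite is firm too, the other two still loose (((contact force between each of nut_a, nut_c and plate above 10 N and contact force between each of nut_b, nut_d and plate below 8 N) or (contact force between each of nut_b, nut_d and plate above 10 N and contact force between each of nut_a, nut_c and plate below 8 N))), for 0.2 s.
3. a third nut is firm, the fourth still loose (((contact force between each of nut_b, nut_c, nut_d and plate above 10 N and contact force between nut_a and plate below 8 N) or (contact force between each of nut_a, nut_c, nut_d and plate above 10 N and contact force between nut_b and plate below 8 N) or (contact force between each of nut_a, nut_b, nut_d and plate above 10 N and contact force between nut_c and plate below 8 N) or (contact force between each of nut_a, nut_b, nut_c and plate above 10 N and contact force between nut_d and plate below 8 N))), for 0.2 s.
4. all four nuts are firm (contact force between each of nut_a, nut_b, nut_c, nut_d and plate above 10 N), for 0.2 s.
At the end, for the whole second after the job is handed in: all four nuts bear on the plate with at least 8 N each, the middle of the plate's top is less than 45.7 mm above the box's underside, and the plate is level within 0.008 rad (contact force between each of nut_a, nut_b, nut_c, nut_d and plate above 8 N and z of plate_mid in the frame of valve_box below 0.0457 m and angle between plate's own z axis and vertical below 0.008 rad); the robot touches nothing.
It fails at once if a nut is overtightened (it bears on the plate with more than 60 N, a push of about 12 N or more above easy running at its peg) (contact force between any of nut_a, nut_b, nut_c, nut_d and plate above 60 N).
It fails at once if a bystander is moved by more than 30 mm (distance of any of hook, pumice, pump_bottle, squeegee, scrubber, caddy, soap_dish from where it was at the start of the episode above 0.03 m).
It also fails if it takes over 72 s, if anything falls off the work surface, if the arm or the gripper's body presses on something with over 40 N, if the wrist force passes 120 N, or if a joint passes its speed limit or range.

## Working session

There is one attempt and no reset: what is moved stays moved. The work goes in short steps, Python scripts to look and compute and a shell command to move; the robot and the scene stay as the last step left them, time stands still between calls to the robot, and variables do not carry over. Pictures are saved under pics/ and viewed, at most 10 in all, crops included, and the job is handed in when it is done.

```bash
ls; mkdir -p pics
cat > h.py <<'E'
import numpy as np, cv2
from scipy.spatial.transform import Rotation as R
from rig import readout, cams, order, ctrl
def rot(q): return R.from_quat([q[1],q[2],q[3],q[0]]).as_matrix()
def ray(c,uv):
    k=cams.calibration(c); A=k["attitude"]; A=rot(A) if np.size(A)==4 else np.array(A)
    d=A@np.array([(uv[0]-k["cx"])/k["fx"],(uv[1]-k["cy"])/k["fy"],1.]); return np.array(k["position"]),d
def proj(c,p):
    k=cams.calibration(c); A=k["attitude"]; A=rot(A) if np.size(A)==4 else np.array(A)
    q=A.T@(np.array(p)-k["position"]); return np.array([k["fx"]*q[0]/q[2]+k["cx"],k["fy"]*q[1]/q[2]+k["cy"]])
def atz(c,uv,z):
    o,d=ray(c,uv); return o+d*(z-o[2])/d[2]
E
python3 - <<'E'
from h import *
print(readout.sense())
for c in ["scene","side"]:
    print(c,cams.calibration(c))
    im,d=cams.capture(c); cv2.imwrite(f"pics/{c}0.png",im[...,::-1]); np.save(f"{c}0.npy",d)
    for t in ["peg_a","nut_a","plate_mid"]:
        for r in cams.spot_point(t,c): 
            u=np.array(r["uv"]); print(t,np.round(u,1),round(r["p"],2),np.round(atz(c,u,{"peg_a":107,"nut_a":51,"plate_mid":46.5}[t]),1))
E
```

```text
pics
{'time_s': 0.0, 'joints': array([-1.35037221e+00,  3.13437956e-01,  1.49842984e+00,  1.99772314e-06,
        1.33100480e+00, -2.23390385e-01]), 'dq': array([-0.00048415,  0.00131483,  0.00043265, -0.00042885,  0.00104021,
       -0.00146812]), 'tau': array([-3.69315057e-04, -4.12269115e+01, -2.59745228e+01, -1.85138574e-04,
        4.13518137e-03,  6.04488619e-06]), 'eef_pos': array([ 225.38534248, -473.97588665,  303.34390887]), 'ee_rot': array([-6.39967567e-04,  9.75479309e-01,  2.20090229e-01,  1.91928898e-06]), 'force': array([ 0.32882277, -0.74398073, -0.51873811]), 'wrist_torque': array([-0.04216939,  0.05262709,  0.02921656]), 'grip_force': 0.0, 'grip_width': 1.001357237240496}
scene {'fx': 366.63083550249746, 'fy': 366.63083550249746, 'cx': 319.0032651083798, 'cy': 195.8056235792819, 'position': array([1092.53666417,  556.80648679, 1129.64386465]), 'attitude': array([-0.11087465,  0.339871  ,  0.88625643, -0.29452343])}
peg_a [318.8 199.5] 0.64 [597.8  -1.4 107. ]
peg_a [319.7 173.3] 0.59 [516.4 -87.3 107. ]
peg_a [291.2 171. ] 0.49 [ 586.6 -165.4  107. ]
nut_a [313.2 20
[... 274 characters left out ...]
fx': 362.6952237520419, 'fy': 362.6952237520419, 'cx': 312.53199420415956, 'cy': 202.201374986902, 'position': array([ 110.7020314 ,  693.05533891, 1118.43878709]), 'attitude': array([ 0.10045013, -0.25780985,  0.90456003, -0.32436861])}
peg_a [302.  202.9] 0.62 [600.3  12.4 107. ]
peg_a [329.7 177. ] 0.56 [ 580.1 -151.3  107. ]
peg_a [338.8 199.1] 0.56 [495.6 -72.7 107. ]
peg_a [324.7 220.1] 0.43 [490.3  36.2 107. ]
peg_a [326.5 203.9] 0.41 [522.2 -29.8 107. ]
nut_a [344.5 203.2] 0.59 [ 488.3 -108.6   51. ]
nut_a [302.4 205.3] 0.53 [619.6 -16.2  51. ]
nut_a [326.1 218.2] 0.47 [511.4 -10.4  51. ]
nut_a [320.  189.1] 0.43 [ 605.4 -121.4   51. ]
plate_mid [322.4 203.3] 0.61 [561.7 -67.4  46.5]
```

Run:
```python
import cv2
a=cv2.imread("pics/scene0.png")[90:300,190:470]; b=cv2.imread("pics/side0.png")[100:310,180:460]
cv2.imwrite("pics/ab.png",cv2.resize(cv2.vconcat([a]),None,fx=2.8,fy=2.8,interpolation=3))
cv2.imwrite("pics/b.png",cv2.resize(b,None,fx=2.8,fy=2.8,interpolation=3))
```

```text
(no output)
```

View pics/ab.png

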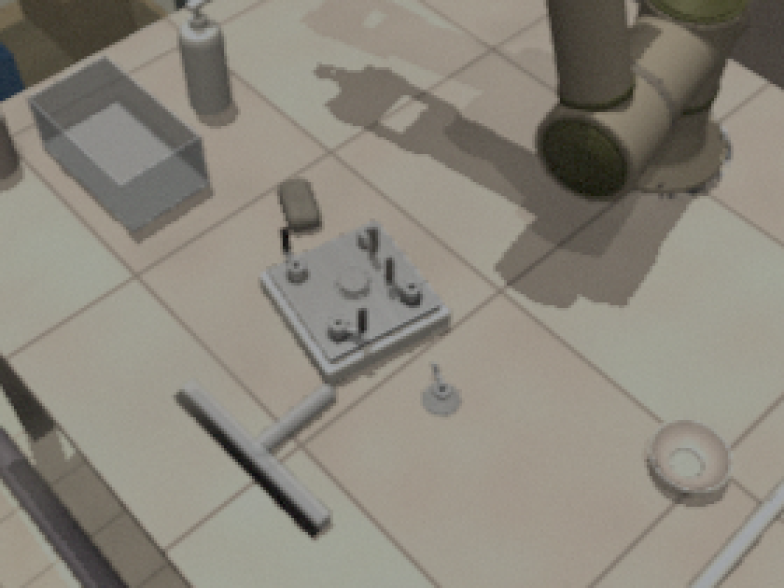

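View pics/b.png

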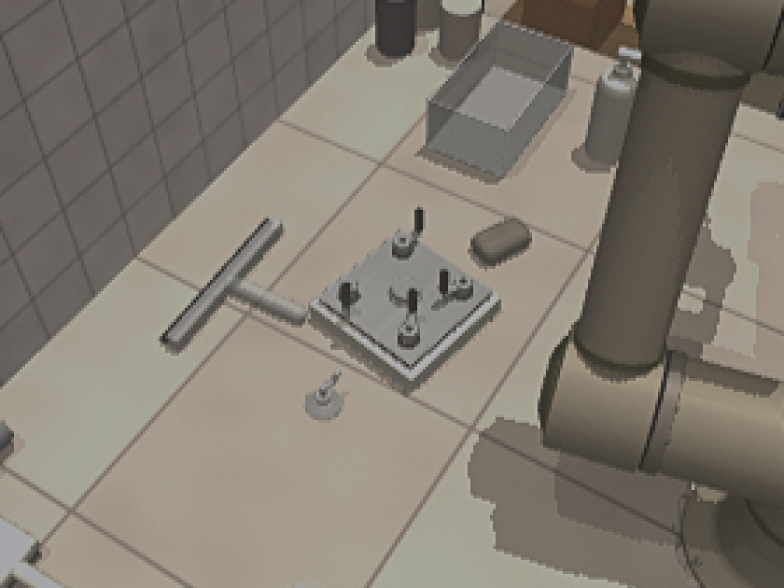

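```bash
python3 - <<'E'
from h import *
k=cams.calibration("wrist"); s=readout.sense(); T=rot(s["ee_rot"])
print(k["fx"],k["cx"],k["cy"],T.T@(k["position"]-s["eef_pos"]),T.T@rot(k["attitude"]))
E
python3 -m handwheel '[[45,-22,0,0,0,0],[90,-44,0,0,0,0],[135,-66,0,0,0,0],[180,-88,0,0,0,0],[225,-110,0,0,0,0],[270,-132,0,0,0,0],[315,-154,0,0,0,0],[360,-176,0,0,0,0]]' 0.25
```

```text
344.90451938005083 322.6220499424117 197.107942365876 [ 71.03391729  -0.9022939  -70.09707133] [[-1.22446621e-04 -9.58682940e-01 -2.84476721e-01]
 [ 9.99999987e-01 -8.86193022e-05 -1.31781629e-04]
 [ 1.01126672e-04 -2.84476733e-01  9.58682939e-01]]
time_s: 1.2
eef_pos: [475.5, -159.3, 304.1]
ee_rot: [0.0, 0.975, 0.22, 0.0]
force: [0.9, -0.6, 0.4]
grip_width: 0.254
grip_force: 0.0
```

```bash
cat > look.py <<'E'
import sys,pickle
from h import *
n=sys.argv[1]; s=readout.sense()
k=cams.calibration("wrist"); im,d=cams.capture("wrist"); cv2.imwrite(f"pics/w{n}.png",im[...,::-1])
o={}
for t,z in [("peg_a",107),("nut_a",51),("plate_mid",46.5),("valve_box",0)]:
    o[t]=[(np.array(r["uv"]),r["p"]) for r in cams.spot_point(t,"wrist")]
    for u,p in o[t]:
        q=rot(k["attitude"])@np.array([(u[0]-k["cx"])/k["fx"],(u[1]-k["cy"])/k["fy"],1.]); P=k["position"]+q*(z-k["position"][2])/q[2]
        print(t,np.round(u,1),round(p,2),np.round(P,1))
pickle.dump((k,o,d,s),open(f"w{n}.pkl","wb"))
E
python3 -m handwheel '[[30,-5,0,0,0,0],[60,-10,0,0,0,0],[60,-10,0,0,0,0],[60,-10,0,0,0,0]]'; python3 look.py 1
python3 -m handwheel '[[40,-20,0,0,0,0],[80,-40,0,0,0,0],[90,-50,0,0,0,0],[90,-50,0,0,0,0]]'; python3 look.py 2
```

```text
time_s: 1.6
eef_pos: [524.4, -126.2, 303.6]
ee_rot: [-0.0, 0.975, 0.221, -0.0]
force: [-0.8, -0.0, -0.1]
grip_width: 0.245
grip_force: 0.0
peg_a [403.5 139. ] 0.93 [ 585.3 -164.8  107. ]
peg_a [212.8 139.7] 0.73 [521.8 -32.8 107. ]
peg_a [204.1  17.1] 0.7 [599.3   2.3 107. ]
peg_a [264.8 191.9] 0.64 [500.5 -85.  107. ]
nut_a [261.8  27.7] 0.95 [615.1 -24.4  51. ]
nut_a [294.8 199.7] 0.78 [ 487.4 -112.5   51. ]
nut_a [359.1 103.2] 0.64 [ 595.5 -127.6   51. ]
plate_mid [281.6 118.4] 0.86 [552.6 -69.5  46.5]
valve_box [284.4 117.1] 0.72 [550.1 -68.    0. ]
time_s: 2.25
eef_pos: [584.4, -41.5, 303.7]
ee_rot: [-0.0, 0.975, 0.221, -0.0]
force: [0.6, -0.4, -0.6]
grip_width: 0.255
grip_force: 0.0
peg_a [324.8 290. ] 0.92 [500.7 -82.4 107. ]
peg_a [280.6 249.6] 0.77 [519.5 -32.  107. ]
peg_a [455.7 244.6] 0.73 [ 587.2 -163.   107. ]
peg_a [279.3 146. ] 0.7 [599.3   3.9 107. ]
nut_a [255.5 225.7] 0.8 [505.7  -3.5  51. ]
nut_a [321.6 131.9] 0.63 [617.9 -23.3  51. ]
nut_a [409.8 199.5] 0.63 [ 596.1 -129.2   51. ]
nut_a [344.5 282.6] 0.58 [ 486.7 -112.5   51. ]
plate_mid [332.7 211.2] 0.83 [551.4 -67.3  46.5]
valve_box [332.2 197.6] 0.94 [552.  -67.8   0. ]
valve_box [180.3 118.4] 0.35 [561.3 115.7   0. ]
```

View pics/w2.png

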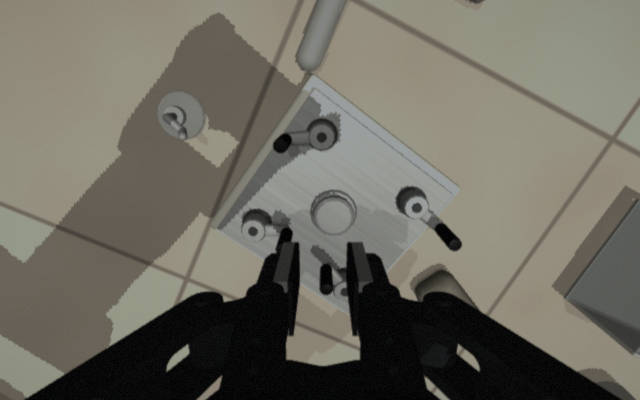

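View pics/w1.png

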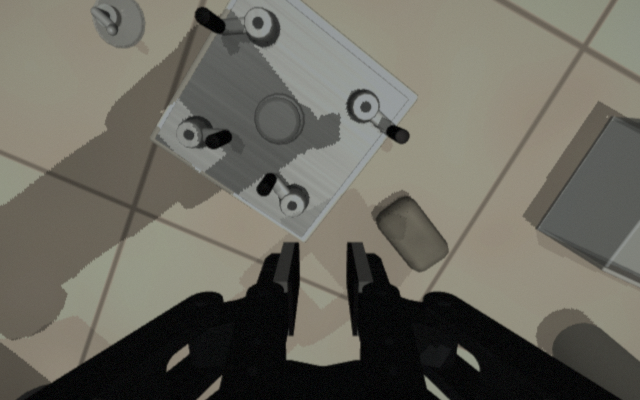

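Run:
```python
from h import *
import pickle
V=[pickle.load(open(f"w{n}.pkl","rb")) for n in (1,2)]
def rr(k,u): return np.array(k["position"]),rot(k["attitude"])@np.array([(u[0]-k["cx"])/k["fx"],(u[1]-k["cy"])/k["fy"],1.])
def tri(rs):
    A=0;b=0
    for o,d in rs:
        d=d/np.linalg.norm(d);M=np.eye(3)-np.outer(d,d);A=A+M;b=b+M@o
    p=np.linalg.solve(A,b); return p,[round(np.linalg.norm((np.eye(3)-np.outer(d,d)/(d@d))@(p-o)),1) for o,d in rs]
N={"c":(1,(595.5,-128)),"b":(1,(615,-24)),"a":(1,(506,-4)),"d":(1,(487,-112))}
for t,z,L in [("peg_a",107,[(586,-164),(520,-32.5),(599,3),(500.6,-84)]),("nut_a",51,[(595.5,-128),(616,-24),(506,-4),(487,-112)]),("plate_mid",46.5,[(552,-68)])]:
    for c in L:
        rs=[]
        for k,o,d,s in V:
            for u,p in o[t]:
                O,D=rr(k,u); P=O+D*(z-O[2])/D[2]
                if np.hypot(*(P[:2]-c))<12: rs.append((O,D))
        for cam in ("scene","side"): pass
        if len(rs)>1: p,e=tri(rs); print(t,c,np.round(p,1),e,[np.round((O+D*(z-O[2])/D[2])[:2],1) for O,D in rs])
        else: print(t,c,"single")
# fit square with z=51 hubs, theta
C=np.array([[505.7,-3.5],[616.5,-23.8],[595.8,-128.4],[487.,-112.5]]); B=np.array([[-55,55],[55,55],[55,-55],[-55,-55]])
m=C.mean(0); H=B.T@(C-m); th=np.arctan2(H[0,1]-H[1,0],H[0,0]+H[1,1]); Rm=np.array([[np.cos(th),-np.sin(th)],[np.sin(th),np.cos(th)]])
Ce=m+B@Rm.T; print(m,th,Ce,C-Ce)
Pg=np.array([[520.5,-32.4],[599.3,3],[586.3,-164],[500.6,-83.7]])
v=Pg-Ce; print(np.hypot(*v.T),np.arctan2(v[:,1],v[:,0]))
```

```text
peg_a (586, -164) [ 585.5 -166.8  100.1] [np.float64(0.3), np.float64(0.3)] [array([ 585.3, -164.8]), array([ 587.2, -163. ])]
peg_a (520, -32.5) [521.3 -32.4 108.5] [np.float64(1.1), np.float64(1.1)] [array([521.8, -32.8]), array([519.5, -32. ])]
peg_a (599, 3) [599.1   3.8 103.8] [np.float64(0.5), np.float64(0.5)] [array([599.3,   2.3]), array([599.3,   3.9])]
peg_a (500.6, -84) [498.  -84.4 100.9] [np.float64(0.6), np.float64(0.6)] [array([500.5, -85. ]), array([500.7, -82.4])]
nut_a (595.5, -128) [ 596.  -127.7   54. ] [np.float64(0.7), np.float64(0.7)] [array([ 595.5, -127.6]), array([ 596.1, -129.2])]
nut_a (616, -24) [616.4 -23.1  42.9] [np.float64(0.8), np.float64(0.8)] [array([615.1, -24.4]), array([617.9, -23.3])]
nut_a (506, -4) single
nut_a (487, -112) [ 487.6 -112.3   52.2] [np.float64(0.3), np.float64(0.3)] [array([ 487.4, -112.5]), array([ 486.7, -112.5])]
plate_mid (552, -68) [551.4 -68.5  43.1] [np.float64(1.1), np.float64(1.1)] [array([552.6, -69.5]), array([551.4, -67.3])]
[551.25 -67.05] -0.17277526799233597 [[ 506.52430306   -3.41343792]
 [ 614.88656208  -22.32430306]
 [ 595.97569694 -130.68656208]
 [ 487.61343792 -111.77569694]] [[-0.82430306 -0.08656208]
 [ 1.61343792 -1.47569694]
 [-0.17569694  2.28656208]
 [-0.61343792 -0.72430306]]
[32.1798211  29.73653045 34.69011757 30.93372841] [-1.12153529  2.12251935 -1.8534635   1.13755061]
```

```bash
cat > plan.py <<'E'
import sys
from h import *
# plan.py x y z yaw : shift/turn in tool axes to a TCP pose, tool down
s=readout.sense(); T=rot(s["ee_rot"]); x,y,z,yaw=map(float,sys.argv[1:5])
y0=np.arctan2(T[1,0],T[0,0]); dr=(y0-yaw+np.pi)%(2*np.pi)-np.pi
print("t",round(s["time_s"],2),"j6",round(s["joints"][5],3),"j1",round(s["joints"][0],3),"yaw",round(y0,3),"shift",np.round(T.T@(np.array([x,y,z])-s["eef_pos"]),1),"rz",round(dr,3))
E
python3 -m handwheel '[[-6,14,9,0,0,-0.15],[-13,28,18,0,0,-0.3],[-19,42,27,0,0,-0.45],[-26,56,36,0,0,-0.6],[-32,70,45,0,0,-0.75],[-39,85,54,0,0,-0.9],[-45,99,63,0,0,-1.05],[-51,113,72,0,0,-1.2]]' 0.32
python3 -m handwheel '[[0,0,0,0,0,-0.15],[0,0,0,0,0,-0.3],[0,0,0,0,0,-0.45],[0,0,0,0,0,-0.6],[0,0,0,0,0,-0.75],[0,0,0,0,0,-0.9],[0,0,0,0,0,-1.05],[0,0,0,0,0,-1.2]]' >/dev/null
python3 -m handwheel '[[0,0,0,0,0,-0.15],[0,0,0,0,0,-0.3],[0,0,0,0,0,-0.45],[0,0,0,0,0,-0.6],[0,0,0,0,0,-0.75],[0,0,0,0,0,-0.9],[0,0,0,0,0,-1.05],[0,0,0,0,0,-1.2],[0,0,0,0,0,-1.2]]' | tail -4
python3 -m handwheel '[[0,0,0,0,0,-1.2],[0,0,0,0,0,-1.2]]' | head -0
python3 look.py 3; python3 plan.py 586 -165 148 4.10
```

```text
time_s: 3.3
eef_pos: [586.1, -168.2, 231.7]
ee_rot: [0.0, 0.679, 0.734, -0.0]
force: [0.3, 0.1, -0.6]
grip_width: 0.321
grip_force: 0.0
peg_a [330.7 222. ] 0.92 [ 585.8 -162.4  107. ]
peg_a [482.6  74.7] 0.82 [501.3 -82.4 107. ]
peg_a [569.5 110.8] 0.7 [519.7 -32.  107. ]
peg_a [598.9 245.4] 0.6 [600.    3.1 107. ]
nut_a [559.8  91.6] 0.89 [509.   -2.6  51. ]
nut_a [406.8  54. ] 0.8 [ 485.4 -111.    51. ]
nut_a [366.3 208. ] 0.68 [ 595.3 -133.7   51. ]
nut_a [506.7 232.4] 0.64 [614.6 -22.8  51. ]
plate_mid [455.4 150.6] 0.95 [551.3 -68.7  46.5]
valve_box [436.  142.5] 0.8 [551.5 -68.5   0. ]
t 4.55 j6 -2.038 j1 -0.469 yaw 3.14 shift [ 0.4  2.  84. ] rz -0.96Traceback (most recent call last):
ValueError: 1 to 8 rows of numbers within range
Exception ignored on flushing sys.stdout:
BrokenPipeError: [Errno 32] Broken pipe
```

View pics/w3.png

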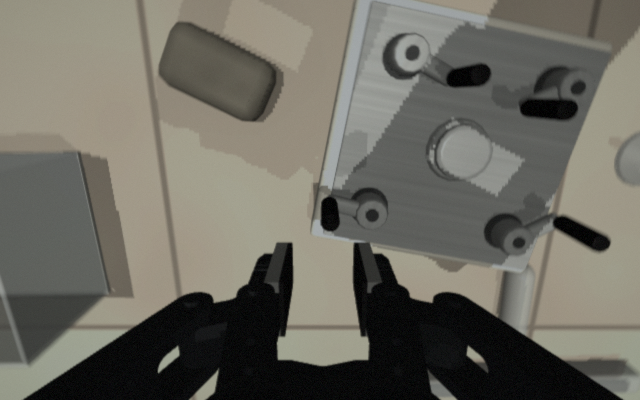

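```bash
python3 -m handwheel '[[0,3.5,15,0,0,-0.15],[0,3.5,30,0,0,-0.3],[0,3.5,45,0,0,-0.45],[0,3.5,60,0,0,-0.6],[0,3.5,72,0,0,-0.75],[0,3.5,82,0,0,-0.78],[0,3.5,82,0,0,-0.78]]'
python3 -m handwheel '[[0,0,0,0,0,0],[0,0,0,0,0,0]]' 0.22
cat > arc.py <<'E'
import sys
from h import *
# arc.py nut phi1 phi2.. yawend : rows along the circle from the present peg angle (from tool), tool yaw aligned/limited
C=dict(a=(506.6,-4.7),b=(614.9,-23.6),c=(596,-131.9),d=(487.7,-113.0))
s=readout.sense(); T=rot(s["ee_rot"]); p=s["eef_pos"]; c=np.array(C[sys.argv[1]]); v=p[:2]-c
al=np.arctan2(v[1],v[0]); y0=np.arctan2(T[1,0],T[0,0]); r=np.hypot(*v)
mis=(y0-al+np.pi/2)%np.pi-np.pi/2
t=np.array([np.sin(al),-np.cos(al),0])
print("t",round(s["time_s"],2),"r",round(r,1),"alpha",round(al,3),"yaw",round(y0,3),"mis(+=behind)",round(mis,3),"j6",round(s["joints"][5],3),"Ftang(resist)",round(-s["force"]@t,2),"F",np.round(s["force"],1))
if len(sys.argv)>2:
    r=32; n=int(sys.argv[2]); st=float(sys.argv[3]); rot_after=float(sys.argv[4]); rots=float(sys.argv[5])
    for k in range(1,n+1):
        ph=k*st; q=c+r*np.array([np.cos(al-ph),np.sin(al-ph)]); d=T.T@np.array([q[0]-p[0],q[1]-p[1],-2*ph])
        print([*np.round(d,1).tolist(),0,0,round(min(max(0,ph-rot_after),rots),2)],end=",")
    print()
E
python3 arc.py c 8 0.15 0.49 9
```

```text
time_s: 5.25
eef_pos: [586.1, -163.0, 148.6]
ee_rot: [-0.001, -0.38, 0.925, 0.001]
force: [-0.7, 0.1, -0.3]
grip_width: 0.319
grip_force: 0.0
time_s: 5.45
eef_pos: [586.9, -163.2, 150.7]
ee_rot: [0.0, -0.38, 0.925, -0.0]
force: [-0.1, -0.3, 0.3]
grip_width: 0.216
grip_force: 0.0
t 5.45 r 32.6 alpha -1.853 yaw -2.361 mis(+=behind) -0.508 j6 -2.815 Ftang(resist) 0.01 F [-0.1 -0.3  0.3]
[1.5, 4.6, 0.3, 0, 0, 0],[2.8, 9.3, 0.6, 0, 0, 0],[3.5, 14.0, 0.9, 0, 0, 0],[3.4, 18.8, 1.2, 0, 0, 0.11],[2.6, 23.5, 1.5, 0, 0, 0.26],[1.1, 28.1, 1.8, 0, 0, 0.41],[-1.1, 32.4, 2.1, 0, 0, 0.56],[-3.9, 36.3, 2.4, 0, 0, 0.71],
```

```bash
python3 -m handwheel '[[1.5,4.6,0.3,0,0,0],[2.8,9.3,0.6,0,0,0],[3.5,14,0.9,0,0,0],[3.4,18.8,1.2,0,0,0.11],[2.6,23.5,1.5,0,0,0.26],[1.1,28.1,1.8,0,0,0.41],[-1.1,32.4,2.1,0,0,0.56],[-3.9,36.3,2.4,0,0,0.71]]'
python3 arc.py c 8 0.15 0 9
```

```text
time_s: 6.25
eef_pos: [563.5, -134.3, 147.8]
ee_rot: [0.0, -0.033, 0.999, -0.0]
force: [0.6, -2.1, 1.8]
grip_width: 0.219
grip_force: 1.1
t 6.25 r 32.5 alpha -3.067 yaw -3.076 mis(+=behind) -0.009 j6 -2.072 Ftang(resist) 2.12 F [ 0.6 -2.1  1.8]
[-0.9, 4.8, 0.3, 0, 0, 0.15],[-1.9, 9.5, 0.6, 0, 0, 0.3],[-3.6, 14.0, 0.9, 0, 0, 0.45],[-6.0, 18.1, 1.2, 0, 0, 0.6],[-8.9, 21.9, 1.5, 0, 0, 0.75],[-12.4, 25.2, 1.8, 0, 0, 0.9],[-16.4, 27.9, 2.1, 0, 0, 1.05],[-20.7, 30.0, 2.4, 0, 0, 1.2],
```

```bash
cat > g.py <<'E'
import sys
from h import *
from subprocess import run
C=dict(a=(506.6,-4.7),b=(614.9,-23.6),c=(596,-131.9),d=(487.7,-113.0))
# g.py nut limit : tangential resistance; exit 1 if above limit
s=readout.sense(); v=(s["eef_pos"][:2]-np.array(C[sys.argv[1]])); al=np.arctan2(v[1],v[0]); f=s["force"]
F=-f@[np.sin(al),-np.cos(al),0]; T=rot(s["ee_rot"])
print("t",round(s["time_s"],2),"r",round(np.hypot(*v),1),"al",round(al,3),"F",round(F,2),"Fn",round(np.abs(f@T[:,1]),2),"Frad",round(f@[np.cos(al),np.sin(al),0],1),"Fz",round(f[2],1),"j6",round(s["joints"][5],2))
sys.exit(F>float(sys.argv[2]))
E
python3 -m handwheel '[[-0.9,4.8,0.3,0,0,0.15],[-1.9,9.5,0.6,0,0,0.3],[-3.6,14,0.9,0,0,0.45],[-6,18.1,1.2,0,0,0.6],[-8.9,21.9,1.5,0,0,0.75],[-12.4,25.2,1.8,0,0,0.9],[-16.4,27.9,2.1,0,0,1.05],[-20.7,30,2.4,0,0,1.2]]' >/dev/null
python3 g.py c 3.5 && python3 -m handwheel '[[-0.4,4.8,0.3,0,0,0.15],[-0.4,4.8,0.3,0,0,0.15]]' >/dev/null && python3 g.py c 3.5 && python3 -m handwheel '[[-0.4,4.8,0.3,0,0,0.15],[-0.4,4.8,0.3,0,0,0.15]]' >/dev/null && python3 g.py c 3.5 &&  python3 -m handwheel '[[-0.4,4.8,0.3,0,0,0.15],[-0.4,4.8,0.3,0,0,0.15]]' >/dev/null && python3 g.py c 3.5 &&  python3 -m handwheel '[[-0.4,4.8,0.3,0,0,0.15],[-0.4,4.8,0.3,0,0,0.15]]' >/dev/null && python3 g.py c 3.5
```

```text
t 7.05 r 32.5 al 2.026 F 2.24 Fn 2.24 Frad -0.3 Fz 1.5 j6 -0.81False
```

```bash
sed -i 's/sys.exit(\(.*\))$/sys.exit(int(\1))/' g.py
python3 -m handwheel '[[-0.4,4.8,0.3,0,0,0.15],[-0.4,4.8,0.3,0,0,0.15]]' >/dev/null && python3 g.py c 3.5 && python3 -m handwheel '[[-0.4,4.8,0.3,0,0,0.15],[-0.4,4.8,0.3,0,0,0.15]]' >/dev/null && python3 g.py c 3.5 &&  python3 -m handwheel '[[-0.4,4.8,0.3,0,0,0.15],[-0.4,4.8,0.3,0,0,0.15]]' >/dev/null && python3 g.py c 3.5 &&  python3 -m handwheel '[[-0.4,4.8,0.3,0,0,0.15],[-0.4,4.8,0.3,0,0,0.15]]' >/dev/null && python3 g.py c 3.5
```

```text
t 7.25 r 32.4 al 1.867 F -0.27 Fn 0.27 Frad -0.1 Fz -0.4 j6 -0.66
t 7.45 r 32.1 al 1.72 F 1.22 Fn 1.22 Frad 0.3 Fz 0.4 j6 -0.51
t 7.65 r 31.9 al 1.567 F 0.61 Fn 0.61 Frad 0.2 Fz 0.9 j6 -0.36
t 7.85 r 31.8 al 1.414 F 1.3 Fn 1.3 Frad 0.3 Fz 1.6 j6 -0.21
```

```bash
python3 -m handwheel '[[-0.4,4.8,0.3,0,0,0.15],[-0.4,4.8,0.3,0,0,0.15]]' >/dev/null && python3 g.py c 3.2 && python3 -m handwheel '[[-0.4,4.8,0.3,0,0,0.15],[-0.4,4.8,0.3,0,0,0.15]]' >/dev/null && python3 g.py c 3.2 &&  python3 -m handwheel '[[-0.4,4.8,0.3,0,0,0.15],[-0.4,4.8,0.3,0,0,0.15]]' >/dev/null && python3 g.py c 3.2 &&  python3 -m handwheel '[[-0.4,4.8,0.3,0,0,0.15],[-0.4,4.8,0.3,0,0,0.15]]' >/dev/null && python3 g.py c 3.2
```

```text
t 8.05 r 31.8 al 1.266 F 3.29 Fn 3.29 Frad 0.2 Fz 2.4 j6 -0.06
```

```bash
python3 -m handwheel '[[0,1.6,0.1,0,0,0.05],[0,1.6,0.1,0,0,0.05]]' >/dev/null && python3 g.py c 4.5 && python3 -m handwheel '[[0,1.6,0.1,0,0,0.05],[0,1.6,0.1,0,0,0.05]]' >/dev/null && python3 g.py c 4.5 &&  python3 -m handwheel '[[0,1.6,0.1,0,0,0.05],[0,1.6,0.1,0,0,0.05]]' >/dev/null && python3 g.py c 4.5 &&  python3 -m handwheel '[[0,1.6,0.1,0,0,0.05],[0,1.6,0.1,0,0,0.05]]' >/dev/null && python3 g.py c 4.5
```

```text
t 8.25 r 31.8 al 1.228 F 5.86 Fn 5.87 Frad -0.6 Fz 5.0 j6 -0.01
```

```bash
python3 -m handwheel '[[0,0.8,0.1,0,0,0.03],[0,0.8,0.1,0,0,0.03]]' >/dev/null && python3 g.py c 6.5 && python3 -m handwheel '[[0,0.8,0,0,0,0.02],[0,0.8,0,0,0,0.02]]' >/dev/null && python3 g.py c 6.5
```

```text
t 8.45 r 31.9 al 1.21 F 6.55 Fn 6.56 Frad -0.3 Fz 5.7 j6 0.02
```

```bash
python3 -m handwheel '[[0,0.8,0,0,0,0.02],[0,0.8,0,0,0,0.02]]' >/dev/null && python3 g.py c 7.5 && python3 -m handwheel '[[0,0.8,0,0,0,0.02],[0,0.8,0,0,0,0.02]]' >/dev/null && python3 g.py c 7.5
```

```text
t 8.65 r 31.9 al 1.189 F 7.99 Fn 8.01 Frad 0.2 Fz 5.5 j6 0.04
```

```bash
python3 -m handwheel '[[0,-3,0,0,0,0],[0,-3,0,0,0,0]]' >/dev/null; python3 -m handwheel '[[0,0,0,0,0,0],[0,0,-25,0,0,0],[0,0,-55,0,0,0],[0,0,-55,0,0,0]]' 0.32
python3 look.py 4; python3 plan.py 520.3 -32.3 150 2.03
```

```text
time_s: 9.25
eef_pos: [607.5, -102.1, 202.4]
ee_rot: [0.003, 0.835, 0.551, 0.002]
force: [0.6, 0.7, 0.7]
grip_width: 0.316
grip_force: 0.0
peg_a [130.7 283.5] 0.95 [501.8 -84.4 107. ]
peg_a [210.4  45.2] 0.88 [597.8   3.3 107. ]
peg_a [317.7 233.4] 0.88 [605.7 -97.7 107. ]
peg_a [109.  186.3] 0.85 [521.1 -33.9 107. ]
nut_a [115.6 128.6] 0.92 [507.6  -3.1  51. ]
nut_a [283.3  86.2] 0.89 [615.4 -21.6  51. ]
nut_a [176.9 277.3] 0.77 [ 490.1 -109.9   51. ]
nut_a [319.8 243.9] 0.59 [ 594.4 -126.7   51. ]
valve_box [241.3 176.7] 0.55 [550.4 -68.3   0. ]
t 9.5 j6 0.05 j1 -0.357 yaw 1.165 shift [  29.8 -105.8   47.4] rz -0.865
```

View pics/w4.png

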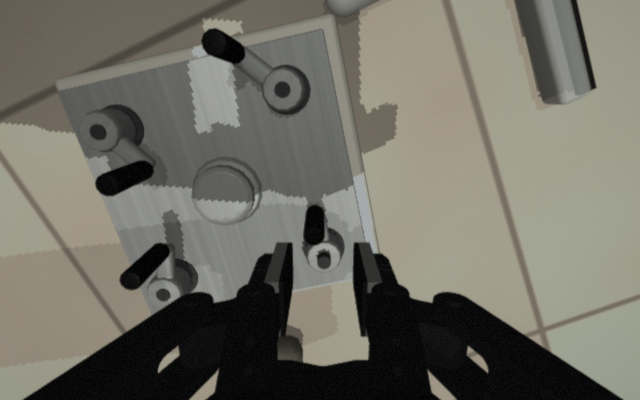

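```bash
python3 -m handwheel '[[7.5,-26,0,0,0,-0.15],[15,-53,0,0,0,-0.3],[22,-79,0,0,0,-0.45],[29.8,-105.6,0,0,0,-0.6],[29.8,-105.6,15,0,0,-0.75],[29.8,-105.6,32,0,0,-0.865],[29.8,-105.6,47,0,0,-0.865],[29.8,-105.6,47,0,0,-0.865]]'; python3 -m handwheel '[[0,0,0,0,0,0],[0,0,0,0,0,0]]' 0.22 >/dev/null; python3 arc.py a 8 0.15 0 9
```

```text
time_s: 10.3
eef_pos: [519.9, -32.2, 149.1]
ee_rot: [-0.002, 0.528, 0.849, -0.001]
force: [-0.9, -0.6, 0.1]
grip_width: 0.318
grip_force: 0.0
t 10.5 r 31.4 alpha -1.088 yaw 2.029 mis(+=behind) -0.025 j6 -0.745 Ftang(resist) -0.01 F [-0.7  1.3  0.2]
[-0.3, -4.8, 0.3, 0, 0, 0.15],[0.6, -9.5, 0.6, 0, 0, 0.3],[2.3, -14.0, 0.9, 0, 0, 0.45],[4.6, -18.2, 1.2, 0, 0, 0.6],[7.5, -22.0, 1.5, 0, 0, 0.75],[10.9, -25.3, 1.8, 0, 0, 0.9],[14.8, -28.1, 2.1, 0, 0, 1.05],[19.1, -30.3, 2.4, 0, 0, 1.2],
```

```bash
python3 -m handwheel '[[-0.3,-4.8,0.3,0,0,0.15],[0.6,-9.5,0.6,0,0,0.3],[2.3,-14,0.9,0,0,0.45],[4.6,-18.2,1.2,0,0,0.6],[7.5,-22,1.5,0,0,0.75],[10.9,-25.3,1.8,0,0,0.9],[14.8,-28.1,2.1,0,0,1.05],[19.1,-30.3,2.4,0,0,1.2]]' >/dev/null; python3 g.py a 5 && python3 -m handwheel '[[0.4,-4.8,0.3,0,0,0.15],[1.4,-9.5,0.6,0,0,0.3],[3.2,-13.9,0.9,0,0,0.45],[5.6,-18.1,1.2,0,0,0.6],[8.6,-21.8,1.5,0,0,0.75],[12.1,-25.1,1.8,0,0,0.9],[16.1,-27.8,2.1,0,0,1.05],[20.4,-29.8,2.4,0,0,1.2]]' >/dev/null;  python3 g.py a 3.2 && python3 -m handwheel '[[0.4,-4.8,0.3,0,0,0.15],[0.4,-4.8,0.3,0,0,0.15]]' >/dev/null && python3 g.py a 3.2 && python3 -m handwheel '[[0.4,-4.8,0.3,0,0,0.15],[0.4,-4.8,0.3,0,0,0.15]]' >/dev/null && python3 g.py a 3.2 && python3 -m handwheel '[[0.4,-4.8,0.3,0,0,0.15],[0.4,-4.8,0.3,0,0,0.15]]' >/dev/null && python3 g.py a 3.2
```

```text
t 11.3 r 32.0 al -2.279 F 2.36 Fn 2.34 Frad -0.6 Fz -0.3 j6 0.45
t 12.1 r 31.2 al 2.78 F 1.93 Fn 1.93 Frad 0.1 Fz 2.9 j6 1.72
t 12.3 r 31.2 al 2.616 F 0.34 Fn 0.34 Frad 0.6 Fz 0.2 j6 1.87
t 12.5 r 31.2 al 2.468 F -0.22 Fn 0.22 Frad -1.2 Fz 0.8 j6 2.03
t 12.7 r 31.2 al 2.317 F -0.3 Fn 0.3 Frad -0.1 Fz -0.1 j6 2.18
```

```bash
python3 -m handwheel '[[0.4,-4.8,0.3,0,0,0.15],[0.4,-4.8,0.3,0,0,0.15]]' >/dev/null && python3 g.py a 3 && python3 -m handwheel '[[0.4,-4.8,0.3,0,0,0.15],[0.4,-4.8,0.3,0,0,0.15]]' >/dev/null && python3 g.py a 3 && python3 -m handwheel '[[0.4,-4.8,0.3,0,0,0.15],[0.4,-4.8,0.3,0,0,0.15]]' >/dev/null && python3 g.py a 3 && python3 -m handwheel '[[0.4,-4.8,0.3,0,0,0.15],[0.4,-4.8,0.3,0,0,0.15]]' >/dev/null && python3 g.py a 3
```

```text
t 12.9 r 31.3 al 2.165 F -0.53 Fn 0.53 Frad 0.7 Fz -0.2 j6 2.34
t 13.1 r 31.3 al 2.013 F 0.41 Fn 0.41 Frad 0.1 Fz -0.5 j6 2.5
t 13.3 r 31.3 al 1.859 F 0.65 Fn 0.66 Frad -0.5 Fz 1.2 j6 2.65
t 13.5 r 31.3 al 1.706 F 0.89 Fn 0.87 Frad 0.8 Fz 0.3 j6 2.8
```

```bash
python3 -m handwheel '[[0.4,-4.8,0.3,0,0,0],[0.4,-4.8,0.3,0,0,0]]' >/dev/null && python3 g.py a 2.6 && python3 -m handwheel '[[1,-4.7,0.3,0,0,0],[1,-4.7,0.3,0,0,0]]' >/dev/null && python3 g.py a 2.6 && python3 -m handwheel '[[1.8,-4.4,0.3,0,0,0],[1.8,-4.4,0.3,0,0,0]]' >/dev/null && python3 g.py a 2.6
```

```text
t 13.7 r 31.3 al 1.55 F 2.65 Fn 2.6 Frad 0.1 Fz 1.9 j6 2.81
```

```bash
python3 -m handwheel '[[0.3,-1.6,0.1,0,0,0],[0.3,-1.6,0.1,0,0,0]]' >/dev/null && python3 g.py a 4.5 && python3 -m handwheel '[[0.3,-1.6,0.1,0,0,0],[0.3,-1.6,0.1,0,0,0]]' >/dev/null && python3 g.py a 4.5 && python3 -m handwheel '[[0.4,-1.5,0.1,0,0,0],[0.4,-1.5,0.1,0,0,0]]' >/dev/null && python3 g.py a 4.5 && python3 -m handwheel '[[0.4,-1.5,0.1,0,0,0],[0.4,-1.5,0.1,0,0,0]]' >/dev/null && python3 g.py a 4.5
```

```text
t 13.9 r 31.4 al 1.508 F 5.35 Fn 5.56 Frad -1.6 Fz 3.6 j6 2.81
```

```bash
python3 -m handwheel '[[0.2,-0.8,0,0,0,0],[0.2,-0.8,0,0,0,0]]' >/dev/null && python3 g.py a 6 && python3 -m handwheel '[[0.2,-0.8,0,0,0,0],[0.2,-0.8,0,0,0,0]]' >/dev/null && python3 g.py a 6 && python3 -m handwheel '[[0.2,-0.8,0,0,0,0],[0.2,-0.8,0,0,0,0]]' >/dev/null && python3 g.py a 6
```

```text
t 14.1 r 31.4 al 1.487 F 5.03 Fn 5.22 Frad -1.4 Fz 3.8 j6 2.81
t 14.3 r 31.3 al 1.466 F 7.58 Fn 7.74 Frad -1.6 Fz 5.2 j6 2.81
```

```bash
python3 -m handwheel '[[0.1,-0.5,0,0,0,0],[0.1,-0.5,0,0,0,0]]' >/dev/null ; python3 g.py a 6; python3 -m handwheel '[[0,0,0,0,0,0]]' >/dev/null ; python3 g.py a 6;
python3 -m handwheel '[[-0.6,3,0,0,0,0],[-0.6,3,0,0,0,0]]' >/dev/null; python3 -m handwheel '[[0,0,0,0,0,0],[0,0,-25,0,0,0],[0,0,-55,0,0,0],[0,0,-55,0,0,0]]' 0.32
python3 plan.py 500.8 -83.4 150 4.05
```

```text
t 14.5 r 31.4 al 1.451 F 7.42 Fn 7.54 Frad -1.4 Fz 4.2 j6 2.81
t 14.6 r 31.4 al 1.451 F 7.06 Fn 7.01 Frad -0.8 Fz 4.5 j6 2.81
time_s: 15.2
eef_pos: [509.5, 26.4, 202.5]
ee_rot: [-0.002, 0.758, -0.652, 0.003]
force: [0.2, -0.6, -0.1]
grip_width: 0.32
grip_force: 0.0
t 15.2 j6 2.813 j1 -0.178 yaw -1.42 shift [107.1  25.4  52.6] rz 0.813
```

```bash
python3 -m handwheel '[[13,3,0,0,0,-0.15],[27,6,0,0,0,-0.3],[40,9.5,0,0,0,-0.45],[53,12.7,0,0,0,-0.6],[67,16,0,0,0,-0.75],[80,19,0,0,0,-0.9],[94,22,0,0,0,-1.05],[107,25.4,0,0,0,-1.2]]' >/dev/null
python3 -m handwheel '[[0,0,0,0,0,-0.15],[0,0,0,0,0,-0.3],[0,0,0,0,0,-0.45],[0,0,0,0,0,-0.6],[0,0,0,0,0,-0.75],[0,0,0,0,0,-0.9],[0,0,0,0,0,-1.05],[0,0,0,0,0,-1.2]]' >/dev/null
python3 -m handwheel '[[0,0,0,0,0,-0.15],[0,0,0,0,0,-0.3],[0,0,0,0,0,-0.45],[0,0,0,0,0,-0.6],[0,0,0,0,0,-0.75],[0,0,0,0,0,-0.9],[0,0,0,0,0,-1.05],[0,0,0,0,0,-1.2]]' >/dev/null
python3 -m handwheel '[[0,0,0,0,0,-0.15],[0,0,0,0,0,-0.3],[0,0,0,0,0,-0.45],[0,0,0,0,0,-0.6],[0,0,0,0,0,-0.75],[0,0,0,0,0,-0.9],[0,0,0,0,0,-1.05],[0,0,0,0,0,-1.2]]'
python3 plan.py 501 -83.5 150 3.99; python3 look.py 5; python3 plan.py 501 -83.5 150 3.99
```

```text
time_s: 18.4
eef_pos: [498.8, -83.0, 198.5]
ee_rot: [-0.0, -0.122, 0.993, 0.0]
force: [0.2, 0.3, -0.5]
grip_width: 0.321
grip_force: 0.0
t 18.4 j6 -2.212 j1 -0.397 yaw -2.897 shift [-2.  -1.1 48.5] rz -0.604
peg_a [321.  251.2] 0.81 [501.8 -82.4 107. ]
peg_a [511.8 294.2] 0.8 [501.5  22.4 107. ]
peg_a [514.4 309.8] 0.61 [510.2  27.5 107. ]
nut_a [428.  247.4] 0.97 [507.1  -5.5  51. ]
nut_a [288.3 181.9] 0.94 [ 485.  -108.7   51. ]
nut_a [358.9 365.3] 0.64 [613.9 -24.8  51. ]
nut_a [224.5 310.5] 0.58 [ 590.6 -133.2   51. ]
plate_mid [326.4 279.5] 0.55 [550.6 -66.6  46.5]
valve_box [323.3 251.7] 0.57 [551.3 -68.6   0. ]
valve_box [323.6 280. ] 0.41 [577.5 -61.8   0. ]
valve_box [324.3 274.1] 0.15 [571.8 -62.6   0. ]
t 18.65 j6 -2.202 j1 -0.397 yaw -2.908 shift [-2.  -1.  48.8] rz -0.615
```

```bash
python3 -m handwheel '[[-2,-0.5,0,0,0,-0.15],[-2,-0.5,10,0,0,-0.3],[-2,-0.5,22,0,0,-0.45],[-2,-0.5,35,0,0,-0.6],[-2,-0.5,48,0,0,-0.61],[-2,-0.5,48,0,0,-0.61]]'; python3 -m handwheel '[[0,0,0,0,0,0],[0,0,0,0,0,0]]' 0.22 >/dev/null; python3 arc.py d 8 0.15 0.3 9
```

```text
time_s: 19.25
eef_pos: [500.2, -82.8, 149.7]
ee_rot: [-0.001, -0.41, 0.912, 0.001]
force: [-0.4, 0.5, -0.2]
grip_width: 0.317
grip_force: 0.0
t 19.45 r 32.8 alpha 1.148 yaw -2.296 mis(+=behind) -0.302 j6 -2.812 Ftang(resist) 0.13 F [-0.5 -0.8  0.2]
[-0.3, -4.9, 0.3, 0, 0, 0],[-0.7, -9.7, 0.6, 0, 0, 0],[-0.4, -14.5, 0.9, 0, 0, 0.15],[0.7, -19.1, 1.2, 0, 0, 0.3],[2.5, -23.6, 1.5, 0, 0, 0.45],[4.9, -27.8, 1.8, 0, 0, 0.6],[7.8, -31.5, 2.1, 0, 0, 0.75],[11.4, -34.8, 2.4, 0, 0, 0.9],
```

```bash
python3 -m handwheel '[[-0.3,-4.9,0.3,0,0,0],[-0.7,-9.7,0.6,0,0,0],[-0.4,-14.5,0.9,0,0,0.15],[0.7,-19.1,1.2,0,0,0.3],[2.5,-23.6,1.5,0,0,0.45],[4.9,-27.8,1.8,0,0,0.6],[7.8,-31.5,2.1,0,0,0.75],[11.4,-34.8,2.4,0,0,0.9]]' >/dev/null; python3 g.py d 5 && python3 -m handwheel '[[0.4,-4.8,0.3,0,0,0.15],[1.4,-9.5,0.6,0,0,0.3],[3.2,-13.9,0.9,0,0,0.45],[5.6,-18.1,1.2,0,0,0.6],[8.6,-21.8,1.5,0,0,0.75],[12.1,-25.1,1.8,0,0,0.9],[16.1,-27.8,2.1,0,0,1.05],[20.4,-29.8,2.4,0,0,1.2]]' >/dev/null;  python3 g.py d 3.2 && python3 -m handwheel '[[0.4,-4.8,0.3,0,0,0.15],[0.4,-4.8,0.3,0,0,0.15]]' >/dev/null && python3 g.py d 2.6 && python3 -m handwheel '[[0.4,-4.8,0.3,0,0,0.15],[0.4,-4.8,0.3,0,0,0.15]]' >/dev/null && python3 g.py d 2.6 && python3 -m handwheel '[[0.4,-4.8,0.3,0,0,0.15],[0.4,-4.8,0.3,0,0,0.15]]' >/dev/null && python3 g.py d 2.6 && python3 -m handwheel '[[0.4,-4.8,0.3,0,0,0.15],[0.4,-4.8,0.3,0,0,0.15]]' >/dev/null && python3 g.py d 2.6
```

```text
t 20.25 r 32.2 al -0.054 F 2.43 Fn 2.43 Frad -0.2 Fz 1.7 j6 -1.95
t 21.05 r 32.4 al -1.247 F 1.8 Fn 1.79 Frad -0.4 Fz -0.6 j6 -0.82
t 21.25 r 32.3 al -1.407 F -1.33 Fn 1.33 Frad 0.8 Fz 1.0 j6 -0.68
t 21.45 r 32.0 al -1.555 F 0.14 Fn 0.14 Frad 0.2 Fz 0.2 j6 -0.54
t 21.65 r 31.9 al -1.708 F 0.5 Fn 0.5 Frad -0.3 Fz -0.7 j6 -0.4
t 21.85 r 31.8 al -1.861 F 0.12 Fn 0.12 Frad 0.0 Fz 0.6 j6 -0.25
```

```bash
python3 -m handwheel '[[0.4,-4.8,0.3,0,0,0.15],[0.4,-4.8,0.3,0,0,0.15]]' >/dev/null && python3 g.py d 2.4 && python3 -m handwheel '[[0.4,-4.8,0.3,0,0,0.15],[0.4,-4.8,0.3,0,0,0.15]]' >/dev/null && python3 g.py d 2.4 && python3 -m handwheel '[[0.4,-4.8,0.3,0,0,0.15],[0.4,-4.8,0.3,0,0,0.15]]' >/dev/null && python3 g.py d 2.4 && python3 -m handwheel '[[0.4,-4.8,0.3,0,0,0.15],[0.4,-4.8,0.3,0,0,0.15]]' >/dev/null && python3 g.py d 2.4
```

```text
t 22.05 r 31.8 al -2.015 F -0.18 Fn 0.19 Frad 0.8 Fz 0.5 j6 -0.1
t 22.25 r 31.8 al -2.164 F 0.63 Fn 0.64 Frad -0.7 Fz 0.1 j6 0.05
t 22.45 r 31.8 al -2.307 F 2.58 Fn 2.57 Frad 0.6 Fz 0.8 j6 0.2
```

```bash
python3 -m handwheel '[[0,-1.6,0.1,0,0,0.05],[0,-1.6,0.1,0,0,0.05]]' >/dev/null && python3 g.py d 4 && python3 -m handwheel '[[0,-1.2,0.1,0,0,0.04],[0,-1.2,0.1,0,0,0.04]]' >/dev/null && python3 g.py d 4 && python3 -m handwheel '[[0,-1.2,0.1,0,0,0.04],[0,-1.2,0.1,0,0,0.04]]' >/dev/null && python3 g.py d 4
```

```text
t 22.65 r 31.9 al -2.346 F 4.12 Fn 4.12 Frad -0.7 Fz 1.0 j6 0.25
```

```bash
python3 -m handwheel '[[0,-1.2,0.1,0,0,0.04],[0,-1.2,0.1,0,0,0.04]]' >/dev/null && python3 g.py d 5.5 && python3 -m handwheel '[[0,-0.8,0.1,0,0,0.02],[0,-0.8,0.1,0,0,0.02]]' >/dev/null && python3 g.py d 5.5 && python3 -m handwheel '[[0,-0.8,0.1,0,0,0.02],[0,-0.8,0.1,0,0,0.02]]' >/dev/null && python3 g.py d 5.5
```

```text
t 22.85 r 31.9 al -2.381 F 5.22 Fn 5.23 Frad 0.3 Fz 0.6 j6 0.29
t 23.05 r 31.9 al -2.401 F 5.81 Fn 5.82 Frad -0.3 Fz 1.4 j6 0.31
```

```bash
python3 -m handwheel '[[0,-0.8,0,0,0,0.02],[0,-0.8,0,0,0,0.02]]' >/dev/null && python3 g.py d 6.8 && python3 -m handwheel '[[0,-0.8,0,0,0,0.02],[0,-0.8,0,0,0,0.02]]' >/dev/null && python3 g.py d 6.8
```

```text
t 23.25 r 31.9 al -2.424 F 5.51 Fn 5.51 Frad -0.7 Fz 1.4 j6 0.33
t 23.45 r 32.0 al -2.448 F 6.92 Fn 6.92 Frad 0.2 Fz 0.7 j6 0.35
```

```bash
python3 -m handwheel '[[0,-0.7,0,0,0,0.02],[0,-0.7,0,0,0,0.02]]' >/dev/null && python3 g.py d 7; python3 -m handwheel '[[0,0,0,0,0,0]]' >/dev/null; python3 g.py d 7
```

```text
t 23.65 r 32.0 al -2.467 F 6.97 Fn 6.97 Frad 0.4 Fz 0.3 j6 0.37
t 23.75 r 32.0 al -2.467 F 6.57 Fn 6.57 Frad -0.6 Fz 0.0 j6 0.37
```

```bash
python3 -m handwheel '[[0,-0.8,0,0,0,0.02],[0,-0.8,0,0,0,0.02],[0,-0.8,0,0,0,0.02]]' >/dev/null; python3 g.py d 7
python3 -m handwheel '[[0,3,0,0,0,0],[0,3,0,0,0,0]]' >/dev/null; python3 -m handwheel '[[0,0,0,0,0,0],[0,0,-25,0,0,0],[0,0,-55,0,0,0],[0,0,-55,0,0,0]]' 0.32 >/dev/null
python3 look.py 6; python3 plan.py 599.5 3.3 150 2.1
```

```text
t 24.05 r 32.0 al -2.489 F 6.8 Fn 6.8 Frad -0.5 Fz -0.7 j6 0.39
peg_a [321.9 233.2] 0.91 [ 466.  -131.4  107. ]
nut_a [192.5  24.1] 0.98 [506.3  -6.4  51. ]
nut_a [316.9 157.7] 0.73 [ 487.5 -111.1   51. ]
nut_a [450.3  39.1] 0.64 [ 591.5 -131.3   51. ]
plate_mid [449.4  38. ] 0.63 [ 593.  -131.3   46.5]
valve_box [322.   40.2] 0.69 [550.9 -67.2   0. ]
valve_box [449.2  36.8] 0.48 [ 608.6 -139.1    0. ]
t 24.9 j6 0.396 j1 -0.525 yaw 0.649 shift [191.7 -26.3  47.8] rz -1.451
```

```bash
python3 -m handwheel '[[25,-3,0,0,0,-0.15],[49,-7,0,0,0,-0.3],[73,-10,0,0,0,-0.45],[97,-13,0,0,0,-0.6],[121,-17,0,0,0,-0.75],[145,-20,0,0,0,-0.9],[169,-23,0,0,0,-1.05],[191.7,-26.3,0,0,0,-1.2]]' >/dev/null;  python3 -m handwheel '[[0,0,0,0,0,-0.15],[0,0,0,0,0,-0.25],[0,0,0,0,0,-0.25]]' >/dev/null; python3 look.py 7; python3 plan.py 599.5 3.3 150 2.1
```

```text
peg_a [176.3  99.2] 0.96 [505.7  31.  107. ]
peg_a [326.5 246.4] 0.79 [600.5   3.1 107. ]
nut_a [111.2 264.8] 0.78 [ 491.6 -106.5   51. ]
nut_a [197.4 150.8] 0.68 [510.3  -3.3  51. ]
nut_a [229.9 235. ] 0.6 [553.1 -44.5  51. ]
plate_mid [214.8 255.1] 0.98 [550.5 -66.   46.5]
valve_box [232.2 232.3] 0.95 [551.7 -67.3   0. ]
t 26.25 j6 -0.717 j1 -0.19 yaw 2.097 shift [ 0.7 -0.1 48.7] rz -0.003
```

```bash
python3 -m handwheel '[[0.4,0,15,0,0,0],[0.4,0,30,0,0,0],[0.4,0,48,0,0,0],[0.4,0,48,0,0,0]]';  python3 -m handwheel '[[0,0,0,0,0,0],[0,0,0,0,0,0]]' 0.22 >/dev/null; python3 arc.py b 8 0.15 0 9
```

```text
time_s: 26.65
eef_pos: [598.9, 3.3, 148.8]
ee_rot: [-0.002, 0.499, 0.867, -0.001]
force: [0.7, -0.3, -0.0]
grip_width: 0.316
grip_force: 0.0
t 26.85 r 30.5 alpha 2.071 yaw 2.098 mis(+=behind) 0.028 j6 -0.717 Ftang(resist) -0.73 F [0.7 0.3 0.3]
[1.0, 4.8, 0.3, 0, 0, 0.15],[-0.2, 9.5, 0.6, 0, 0, 0.3],[-2.1, 13.9, 0.9, 0, 0, 0.45],[-4.6, 17.9, 1.2, 0, 0, 0.6],[-7.7, 21.6, 1.5, 0, 0, 0.75],[-11.3, 24.8, 1.8, 0, 0, 0.9],[-15.3, 27.3, 2.2, 0, 0, 1.05],[-19.7, 29.3, 2.5, 0, 0, 1.2],
```

```bash
python3 -m handwheel '[[1,4.8,0.3,0,0,0.15],[-0.2,9.5,0.6,0,0,0.3],[-2.1,13.9,0.9,0,0,0.45],[-4.6,17.9,1.2,0,0,0.6],[-7.7,21.6,1.5,0,0,0.75],[-11.3,24.8,1.8,0,0,0.9],[-15.3,27.3,2.2,0,0,1.05],[-19.7,29.3,2.5,0,0,1.2]]' >/dev/null; python3 g.py b 5 && python3 -m handwheel '[[-0.4,4.8,0.3,0,0,0.15],[-1.4,9.5,0.6,0,0,0.3],[-3.2,13.9,0.9,0,0,0.45],[-5.6,18.1,1.2,0,0,0.6],[-8.6,21.8,1.5,0,0,0.75],[-12.1,25.1,1.8,0,0,0.9],[-16.1,27.8,2.1,0,0,1.05],[-20.4,29.8,2.4,0,0,1.2]]' >/dev/null;  python3 g.py b 3.2 && python3 -m handwheel '[[-0.4,4.8,0.3,0,0,0.15],[-0.4,4.8,0.3,0,0,0.15]]' >/dev/null && python3 g.py b 2.4 && python3 -m handwheel '[[-0.4,4.8,0.3,0,0,0.15],[-0.4,4.8,0.3,0,0,0.15]]' >/dev/null && python3 g.py b 2.4 && python3 -m handwheel '[[-0.4,4.8,0.3,0,0,0.15],[-0.4,4.8,0.3,0,0,0.15]]' >/dev/null && python3 g.py b 2.4 && python3 -m handwheel '[[-0.4,4.8,0.3,0,0,0.15],[-0.4,4.8,0.3,0,0,0.15]]' >/dev/null && python3 g.py b 2.4
```

```text
t 27.65 r 32.2 al 0.881 F 2.69 Fn 2.68 Frad 0.6 Fz 1.1 j6 0.5
t 28.45 r 32.7 al -0.303 F 2.61 Fn 2.61 Frad 0.0 Fz 0.4 j6 1.65
t 28.65 r 32.8 al -0.466 F -0.25 Fn 0.25 Frad -0.0 Fz -0.5 j6 1.78
t 28.85 r 32.6 al -0.61 F 0.6 Fn 0.59 Frad 0.9 Fz -0.3 j6 1.92
t 29.05 r 32.6 al -0.757 F 0.86 Fn 0.85 Frad 0.4 Fz -0.3 j6 2.06
t 29.25 r 32.5 al -0.906 F 0.12 Fn 0.12 Frad 0.1 Fz -0.3 j6 2.21
```

```bash
python3 -m handwheel '[[-0.4,4.8,0.3,0,0,0.15],[-0.4,4.8,0.3,0,0,0.15]]' >/dev/null && python3 g.py b 2.4 && python3 -m handwheel '[[-0.4,4.8,0.3,0,0,0.15],[-0.4,4.8,0.3,0,0,0.15]]' >/dev/null && python3 g.py b 2.4 && python3 -m handwheel '[[-0.4,4.8,0.3,0,0,0.15],[-0.4,4.8,0.3,0,0,0.15]]' >/dev/null && python3 g.py b 2.4 && python3 -m handwheel '[[-0.4,4.8,0.3,0,0,0.15],[-0.4,4.8,0.3,0,0,0.15]]' >/dev/null && python3 g.py b 2.4
```

```text
t 29.45 r 32.4 al -1.056 F -0.25 Fn 0.25 Frad -0.3 Fz 0.5 j6 2.35
t 29.65 r 32.4 al -1.205 F -0.17 Fn 0.17 Frad -0.3 Fz 0.5 j6 2.49
t 29.85 r 32.3 al -1.353 F -0.39 Fn 0.39 Frad 0.6 Fz 0.3 j6 2.64
t 30.05 r 32.3 al -1.497 F 1.19 Fn 1.19 Frad 0.4 Fz -0.2 j6 2.79
```

```bash
python3 -m handwheel '[[-0.1,2.5,0.2,0,0,0],[-0.1,2.5,0.2,0,0,0]]' >/dev/null && python3 g.py b 3 && python3 -m handwheel '[[-0.3,2.5,0.2,0,0,0],[-0.3,2.5,0.2,0,0,0]]' >/dev/null && python3 g.py b 3 && python3 -m handwheel '[[-0.5,2.5,0.1,0,0,0],[-0.5,2.5,0.1,0,0,0]]' >/dev/null && python3 g.py b 3 && python3 -m handwheel '[[-0.7,2.4,0.1,0,0,0],[-0.7,2.4,0.1,0,0,0]]' >/dev/null && python3 g.py b 3
```

```text
t 30.25 r 32.4 al -1.567 F 3.83 Fn 3.8 Frad 0.2 Fz 0.5 j6 2.78
```

```bash
python3 -m handwheel '[[-0.2,1.2,0.1,0,0,0],[-0.2,1.2,0.1,0,0,0]]' >/dev/null && python3 g.py b 5 && python3 -m handwheel '[[-0.2,1,0.1,0,0,0],[-0.2,1,0.1,0,0,0]]' >/dev/null && python3 g.py b 5 && python3 -m handwheel '[[-0.2,0.8,0.1,0,0,0],[-0.2,0.8,0.1,0,0,0]]' >/dev/null && python3 g.py b 5
```

```text
t 30.45 r 32.3 al -1.598 F 6.14 Fn 6.16 Frad -0.5 Fz 1.5 j6 2.79
```

```bash
python3 -m handwheel '[[-0.1,0.7,0,0,0,0],[-0.1,0.7,0,0,0,0]]' >/dev/null && python3 g.py b 6.3 && python3 -m handwheel '[[-0.1,0.7,0,0,0,0],[-0.1,0.7,0,0,0,0]]' >/dev/null && python3 g.py b 6.3
```

```text
t 30.65 r 32.2 al -1.618 F 6.01 Fn 6.03 Frad -0.5 Fz 1.3 j6 2.79
t 30.85 r 32.3 al -1.638 F 5.16 Fn 5.16 Frad -0.3 Fz 0.7 j6 2.79
```

```bash
python3 -m handwheel '[[-0.1,0.7,0,0,0,0],[-0.1,0.7,0,0,0,0]]' >/dev/null && python3 g.py b 6.8 && python3 -m handwheel '[[-0.1,0.7,0,0,0,0],[-0.1,0.7,0,0,0,0]]' >/dev/null && python3 g.py b 6.8
```

```text
t 31.05 r 32.3 al -1.658 F 5.53 Fn 5.66 Frad -1.2 Fz 0.2 j6 2.79
t 31.25 r 32.3 al -1.678 F 7.5 Fn 7.6 Frad -1.3 Fz -0.6 j6 2.79
```

```bash
python3 -m handwheel '[[0,0,0,0,0,0]]' >/dev/null; python3 g.py b 7; python3 -m handwheel '[[0.6,-3,0,0,0,0],[0.6,-3,0,0,0,0]]' >/dev/null; python3 -m handwheel '[[0,0,0,0,0,0],[0,0,-25,0,0,0],[0,0,-55,0,0,0],[0,0,-55,0,0,0]]' 0.32 >/dev/null
python3 look.py 8; python3 plan.py 605.3 -100.3 146 -1.55
```

```text
t 31.35 r 32.3 al -1.678 F 7.28 Fn 7.38 Frad -1.3 Fz -0.6 j6 2.79
peg_a [489.3 374.6] 0.75 [509.8  21.9 107. ]
peg_a [318.6 238.9] 0.69 [615.7 -56.7 107. ]
peg_a [354.4 156.5] 0.6 [ 601.3 -100.9  107. ]
nut_a [316.3 246.2] 0.96 [616.2 -26.9  51. ]
nut_a [358.   88.4] 0.66 [ 597.6 -133.7   51. ]
nut_a [461.7 280.2] 0.62 [510.2  -8.1  51. ]
nut_a [525.5 136.3] 0.59 [ 488.9 -112.4   51. ]
plate_mid [417.5 195.7] 0.91 [549.9 -67.3  46.5]
valve_box [400.3 176.4] 0.89 [552.2 -69.9   0. ]
t 32.2 j6 2.791 j1 -0.281 yaw -1.501 shift [43.8 10.8 51.1] rz 0.049
```

View pics/w8.png

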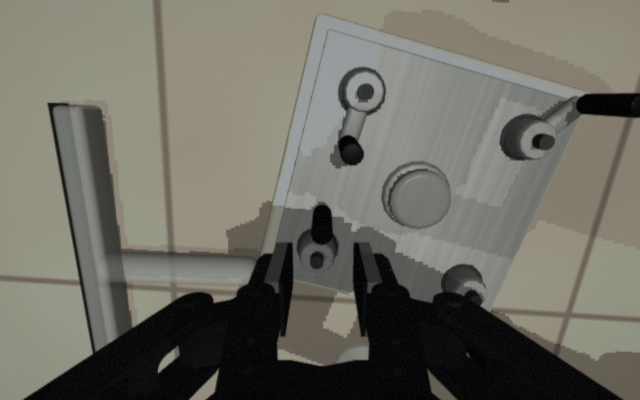

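```bash
python3 -m handwheel '[[22,6,0,0,0,0],[44,12,0,0,0,0],[44,12,16,0,0,0],[44,12,33,0,0,0],[44,12,50,0,0,0],[44,12,50,0,0,0]]' >/dev/null; python3 -m handwheel '[[0,0,0,0,0,0],[0,0,0,0,0,0]]' 0.22; python3 g.py c 2; python3 -m handwheel '[[0.2,-1.5,0,0,0,0],[0.2,-1.5,0,0,0,0]]' >/dev/null; python3 g.py c 2 && python3 -m handwheel '[[0.2,-1,0,0,0,0],[0.2,-1,0,0,0,0]]' >/dev/null && python3 g.py c 2 && python3 -m handwheel '[[0.2,-1,0,0,0,0],[0.2,-1,0,0,0,0]]' >/dev/null && python3 g.py c 2
```

```text
time_s: 33.0
eef_pos: [605.0, -100.8, 149.1]
ee_rot: [-0.0, 0.731, -0.682, 0.001]
force: [0.4, 0.4, 0.1]
grip_width: 0.216
grip_force: 0.0
t 33.0 r 32.4 al 1.29 F -0.29 Fn 0.45 Frad 0.5 Fz 0.1 j6 2.72
t 33.2 r 32.8 al 1.245 F 0.24 Fn 0.03 Frad 0.5 Fz 0.3 j6 2.72
t 33.4 r 32.9 al 1.225 F 2.12 Fn 2.15 Frad -0.5 Fz 1.1 j6 2.72
```

```bash
python3 -m handwheel '[[0.1,-0.6,0,0,0,0],[0.1,-0.6,0,0,0,0]]' >/dev/null; python3 g.py c 6 && python3 -m handwheel '[[0.1,-0.6,0,0,0,0],[0.1,-0.6,0,0,0,0]]' >/dev/null && python3 g.py c 6 && python3 -m handwheel '[[0.1,-0.6,0,0,0,0],[0.1,-0.6,0,0,0,0]]' >/dev/null && python3 g.py c 6
```

```text
t 33.6 r 33.0 al 1.214 F 4.7 Fn 4.81 Frad -1.3 Fz 3.0 j6 2.72
t 33.8 r 33.1 al 1.203 F 5.86 Fn 6.65 Frad -3.2 Fz 4.4 j6 2.72
t 34.0 r 33.2 al 1.19 F 8.1 Fn 8.89 Frad -3.7 Fz 4.9 j6 2.72
```

```bash
python3 -m handwheel '[[-0.5,4,0,0,0,0],[-0.5,4,0,0,0,0]]' >/dev/null; python3 -m handwheel '[[0,0,0,0,0,0],[0,0,-30,0,0,0],[0,0,-70,0,0,0],[0,0,-100,0,0,0],[0,0,-100,0,0,0],[0,0,-100,0,0,0]]' 0.32; python3 -c "
from rig import order; print(order.finish_job())"
```

```text
time_s: 34.8
eef_pos: [605.1, -100.8, 248.3]
ee_rot: [-0.0, 0.731, -0.682, 0.0]
force: [-0.7, -0.1, -0.9]
grip_width: 0.32
grip_force: 0.0
the job is handed in; nothing more can be done
None
```

I tightened all four nuts in cross order (c, a, d, b), stopping each when its peg pushed back with about 7–8 N, and handed the job in at 34.8 s; the hand-in gave no verdict, and I didn't measure the plate's final level or check the bathing things at the end.

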